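# Set the overhang of a bend specimen and clamp it

### The job

Set up the cantilever bending rig: with the fingertips, push the steel strip along its channel until about 50 mm of it (give or take a centimetre) overhangs the front edge of the bed, the end where the clamp stands, then press the clamp strap down flat onto the strip. Push and press only: do not lift the strip off the bed, and leave the weights, the caliper and the tensile coupon where they are.

Things in the scene. Friction and masses are not known exactly. Their poses are not given: they have to be found in the camera images.
- rig: Fixed cantilever bending rig, grey bed on a dark base plate. Origin: on the desk under the middle of the bed; x along the channel, the way the strip is to be pushed; z up. Base plate 10 mm high (x -66 to +50, y -56 to +56 mm). Bed block x -50 to +50, y -24 to +24 mm, its top 45 mm above the desk; nothing is under the strip beyond its two ends. Clamp clevis on the +y side, x 12 to 52 mm, 66 mm high.
- bed_edge (a point): Middle of the front edge of the bed's top, over which the strip is to hang: rig x = +50, y = 0, 45 mm above the desk; axes as the rig's. Cheeks 10 mm wide with tops 51 mm above the desk run along both sides of the bed and leave a channel 28 mm wide, open at both ends.
- strip: Flat steel specimen, a plain bar 165 (x) x 24 (y) x 4 mm, 0.11 kg, loose in the channel. Origin: centre of its underside; x along it to its front end. At the start the front end is 1 to 18 mm past the bed's front edge and the tail sticks out 47 to 64 mm behind the bed, 45 mm above the desk, where its end face can be pushed. It tips if the tail is pressed down.
- strip_end (a point): Middle of the lower edge of the strip's front end (strip x = +82.5 mm); axes as the strip's.
- clamp (a joint): Hinge of the clamp strap (rad): 0 = lying flat across the channel with its rubber pad on the strip, 1.0 to 1.25 at the start; grows as the strap is raised. Stiff: it stays where it is left and takes about 2 N at the tab to turn. Its pin runs along the rig's x at y = +34 mm, 58 mm above the desk; the strap is 83 mm long, 16 wide, 7 thick.
- clamp_tab (a point): Middle of the top of the thumb tab at the strap's free end, 72 mm from the pin; the tab is 24 mm (along x) by 22 mm, 7 mm thick. Its z points out of the tab's upper face, its y along the strap towards the pin. Lying flat the tab is at rig x = +34, y = -38 mm, 61.5 mm above the desk.
- weight_large: Brass check weight with knob, 38 mm across, 60 mm high; origin under its centre. To be left alone.
- weight_small: Brass check weight with knob, 30 mm across, 47 mm high; origin under its centre. To be left alone.
- tensile_coupon: Waisted flat tensile coupon 20 x 165 x 4 mm lying on the desk; origin centre of underside, y along it. Not the strip; to be left alone.
- caliper: Caliper 76 x 235 x 18 mm lying on the desk; origin under its centre, y along the beam. To be left alone.

How it is judged (in metres and radians):
On the way, in this order (a step that is already met when the one before it is completed fails the run):
1. the strip pushed out to 40 to 60 mm of overhang, flat on the bed, the clamp still raised (x of strip_end in the frame of bed_edge between 0.04 and 0.06 m and value of joint clamp above 0.5 rad), for 0.2 s.
2. the clamp strap pressed flat onto the strip (value of joint clamp between -0.08 and 0.08 rad), for 0.2 s.
At the end, for the whole second after the job is handed in: The strip lies flat in the channel at rest, its front end 40 to 60 mm past the bed's front edge, and the clamp strap lies down on it (hinge within 0.08 rad of flat) (all of step 2 and x of strip_end in the frame of bed_edge between 0.04 and 0.06 m and z of strip in the frame of bed_edge between -0.004 and 0.004 m and angle between the x axis of strip and the x axis of rig, either way round below 0.1 rad and linear speed of strip below 0.01 m/s); the robot touches nothing.
It fails at once if the strip lifted off or fallen off the bed (10 mm up or down) (z of strip in the frame of bed_edge above 0.01 m or z of strip in the frame of bed_edge below -0.01 m).
It fails at once if the strip tipped more than 0.2 rad (angle between strip's own z axis and vertical above 0.2 rad).
It fails at once if a weight, the caliper or the tensile coupon moved more than 20 mm (distance of any of weight_large, weight_small, caliper, tensile_coupon from where it was at the start of the episode above 0.02 m).
It also fails if it takes over 38 s, if anything falls off the work surface, if the arm or the gripper's body presses on something with over 40 N, if the wrist force passes 120 N, or if a joint passes its speed limit or range.

### The arm

A 6-joint arm with a two-finger parallel gripper is mounted at the origin on a cart in front of the work surface, level with it; the furniture and walls round the work are solid. World frame = base frame: x ahead of the robot, y to its left, z up, the work surface at z = 0. Lengths are in m, angles in degrees, forces in N, time in s.
With the tool pointing down it reaches from about 0.15 to 0.775 m from the base axis. Payload 6.1 kg.
Tool frame: the origin (TCP) lies at the very end of the fingers, on their centre line; the grasp point (between the pads) lies 19 mm behind it (bot.grip_depth is the distance from the TCP to the grasp point, in m); z points along the fingers, y is the direction in which the jaws open and shut (so a half turn about z gives the same grasp; the last joint's range is limited). The gripper opens to 85 mm and grips with 20 to 120 N. Pads are 22 mm wide; open, the fingers measure 114 mm over their backs; the gripper's body (76 mm by 85 mm) begins 54 mm behind the grasp point. The pads swing forward as they close: fully open they stand 13 mm farther back than shut.
Start: joints at [67.724, 7.208, -2.269, 80.523, 0, 90], TCP at [0.199, 0.486, 0.231] pointing down, gripper open.
Joint ranges: [-155.77, 155.77], [-54.66, 111.73], [-72.52, 77.12], [-102.08, 115.82], [-83.92, 84.16], [-180, 180]. Speed limits (degrees/s): [136.94, 136.94, 172.46, 180, 180, 180].

### API

Orientations are given as a 3x3 rotation matrix whose columns are the frame's x, y, z axes.
In Python, from workcell import bot gives the robot as it stands. The module is installed in compiled form; this text tells all that it offers.
- The arm moves only by the tool send_rows, never from a script. Its argument "rows" is a list of rows, each a list of 5 numbers: the shift along the tool's x, y, z in mm, then the turn about the tool's z in rad, then the opening, from 0 (shut) to 1 (fully open). A call has 1 to 20 rows; each row is the pose to reach, as a shift and turn from the pose commanded when the call began, along the tool's axes at that moment; what a row does not reach only later rows make up. A row lasts 1/12 s, in which the tool goes at most 41.7 mm and 7.16 degrees, less where a joint would pass 70% of its speed; a pose out of reach is approached as far as the arm can. A call with a gripper value outside its range is refused whole. The fingers move at their own pace and stop on an object; "squeeze" is the grip in N (left out, the last holds). Time passes only in rows, so rows that repeat a pose let the fingers close. It gives the time, the measured TCP pose, the force and the opening at its end, in the units of the state.
- bot.get_state(): the state, without advancing time (a new reading comes with each control period).
- bot.grab_frame(name): name is "scene" or "top" or "wrist"; returns a dict with "frame" (400x640x3 uint8, blue, green, red), "fx", "fy", "cx", "cy" (pixels), "k1" (the pictures are not rectified: a ray, as slopes to the right and down, at radius r is drawn at 1 + k1 r^2 times it, then the intrinsics apply), "rvec" (rotation vector, rad) and "tvec" (3), from world to camera coordinates, as OpenCV has them. Camera axes: x right, y down, z forward; pixel columns grow to the right and rows downward; lengths in m; the calibration is good to about 2 mm. A picture is of the moment at which its call begins. There is no depth.
- bot.job_done(): hands the job in, once; it reports no verdict.
The state is a dict: "time": time; "joint_positions": joint angles; "qvel": joint speeds; "joint_efforts": joint torques, N m; "eef_pos": TCP position; "orientation": TCP orientation; "ft_force": force on the tool from outside, world axes, zero at the start; "wrist_torque": the same for the moment, N m; "width": finger opening in m.
Only numpy, scipy, OpenCV 4.12 (cv2) and the standard library are available. Lean on these libraries where they do the work, as an engineer would, in place of code of your own. Each camera call takes 0.05 s, during which the arm holds its last target.

## Working session

There is one attempt and no reset: what is moved stays moved. The work goes in short steps, Python scripts to look and compute and a tool call to move; the robot and the scene stay as the last step left them, time stands still between calls to the robot, and variables do not carry over. Pictures are saved under pics/ and viewed, and the job is handed in when it is done.

Besides the shell and the picture viewer there is one more tool, called after "Emit:" as name(argument=value, ...), one argument or row to a line, values as JSON. send_rows: Moves the arm, as the interface text tells. Its arguments: {"type":"object","properties":{"rows":{"type":"array","items":{"type":"array","items":{"type":"number"}}},"squeeze":{"type":"number"}},"required":["rows"]}

```bash
mkdir -p pics
python3 - <<'E'
from workcell import bot
import cv2
s=bot.get_state(); print(s)
for n in ["scene","top","wrist"]:
    f=bot.grab_frame(n); cv2.imwrite(f"pics/{n}0.png",f["frame"]); print(n,{k:v for k,v in f.items() if k!="frame"})
E
```

```text
{'time': 0.0, 'joint_positions': array([ 6.77220488e+01,  7.24207763e+00, -2.32678348e+00,  8.05231421e+01,
       -8.33686881e-04,  9.00022805e+01]), 'qvel': array([-0.02925313,  0.04544982,  0.03537604,  0.00707794, -0.04377392,
       -0.07437651]), 'joint_efforts': array([ 1.29943990e-03, -4.35915148e+01,  3.52924168e+01,  1.73041597e-02,
        9.77342069e-06, -1.14989950e-05]), 'eef_pos': array([0.19887807, 0.48543552, 0.23051805]), 'orientation': array([[-9.25340593e-01,  3.79136431e-01, -5.95278859e-04],
       [ 3.79136898e-01,  9.25339391e-01, -1.49141419e-03],
       [-1.46144742e-05, -1.60575827e-03, -9.99998711e-01]]), 'ft_force': array([-0.35092217, -0.3610945 ,  0.69619622]), 'wrist_torque': array([ 0.01011853, -0.00871861, -0.01145591]), 'width': 0.08527328748813448}
scene {'fx': 438.3601153860161, 'fy': 438.3601153860161, 'cx': 324.77150614175343, 'cy': 205.33045548605452, 'k1': 0.04185591843354658, 'rvec': array([ 0.85502948, -2.27538041,  1.31435968]), 'tvec': array([0.53971684, 0.10000793, 0.95059032])}
top {'fx': 396.00985015085604, 'fy': 396.00985015085604, 'cx': 317.1411725384581, 'cy': 197.563949027558, 'k1': -0.015828393017274643, 'rvec': array([ 2.2057716 , -2.14145859,  0.15863204]), 'tvec': array([0.24127845, 0.46640779, 1.00302151])}
wrist {'fx': 337.1102854088182, 'fy': 337.1102854088182, 'cx': 321.3657234049015, 'cy': 198.5971549771085, 'k1': -0.038379584354209004, 'rvec': array([-2.38779839, -1.60191006, -0.24619227]), 'tvec': array([-0.52370673, -0.03939212,  0.37974263])}
```

View pics/scene0.png

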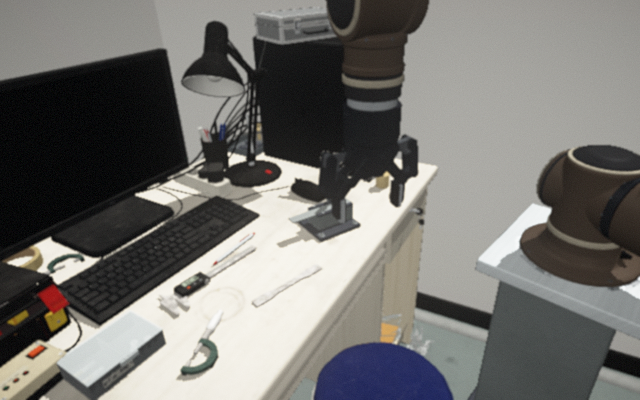

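View pics/top0.png

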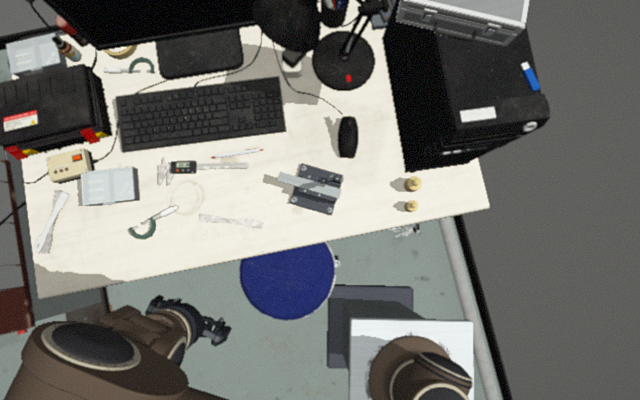

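View pics/wrist0.png

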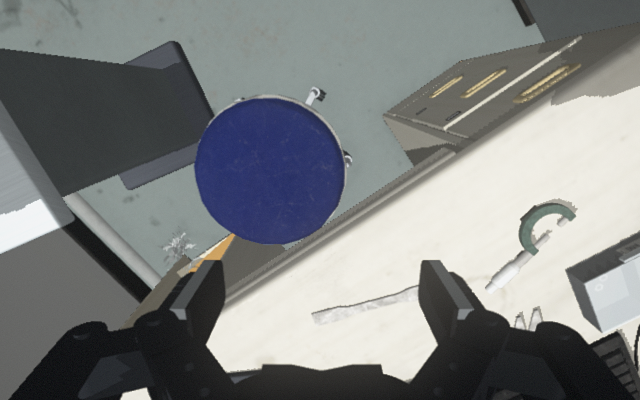

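```bash
cat > h.py <<'E'
from workcell import bot
import cv2, numpy as np
def K(f): return np.array([[f['fx'],0,f['cx']],[0,f['fy'],f['cy']],[0,0,1]]),np.array([f['k1'],0,0,0.])
def proj(f,P):
    k,d=K(f); return cv2.projectPoints(np.array(P,float).reshape(-1,3),f['rvec'],f['tvec'],k,d)[0][:,0]
def cam(f):
    R=cv2.Rodrigues(f['rvec'])[0]; return R,-R.T@f['tvec']
def ray(f,px,z):
    k,d=K(f); u=cv2.undistortPoints(np.array(px,float).reshape(-1,1,2),k,d)[:,0]
    R,c=cam(f); D=np.c_[u,np.ones(len(u))]@R; z=np.broadcast_to(z,len(u))
    return c+D*((z-c[2])/D[:,2])[:,None]
def crop(f,x0,y0,x1,y1,s,name):
    im=f['frame'][y0:y1,x0:x1]; cv2.imwrite('pics/'+name,cv2.resize(im,None,fx=s,fy=s,interpolation=cv2.INTER_CUBIC))
E
python3 - <<'E'
from h import *
s=bot.get_state()
for n in ["scene","top","wrist"]:
    f=bot.grab_frame(n); print(n,cam(f)[1],cam(f)[0][2],proj(f,[[0,0,0],s['eef_pos'],[.2,.48,0]]))
    if n=='top': crop(f,250,140,430,240,4,'topc.png')
    if n=='top': print(ray(f,[[318,188],[410,190],[230,220],[488,208],[40,297]],0))
    if n=='scene': crop(f,240,120,440,270,4,'scenec.png')
E
```

```text
scene [-0.12552493  0.9318854   0.56634875] [ 0.58804104 -0.64135082 -0.49282539] [[577.13280639 252.09225554]
 [367.79499773 219.27500381]
 [365.59215281 331.87239865]]
top [0.33819879 0.28203603 1.0430153 ] [ 0.11771652 -0.02636049 -0.99269731] [[411.98870104 380.91072272]
 [200.64960828 311.77670955]
 [226.39673206 296.17461185]]
[[ 0.48756888  0.25276736  0.        ]
 [ 0.49009394  0.0060136   0.        ]
 [ 0.39554425  0.48103796  0.        ]
 [ 0.44804996 -0.20564387  0.        ]
 [ 0.18483272  0.95309455  0.        ]]
wrist [0.12744828 0.51446954 0.37339595] [ 0.27951936 -0.11551828 -0.95316549] [[-109.67186944  166.20302835]
 [ 322.32611672  262.62069945]
 [ 317.78195405  166.25607396]]
```

View pics/topc.png

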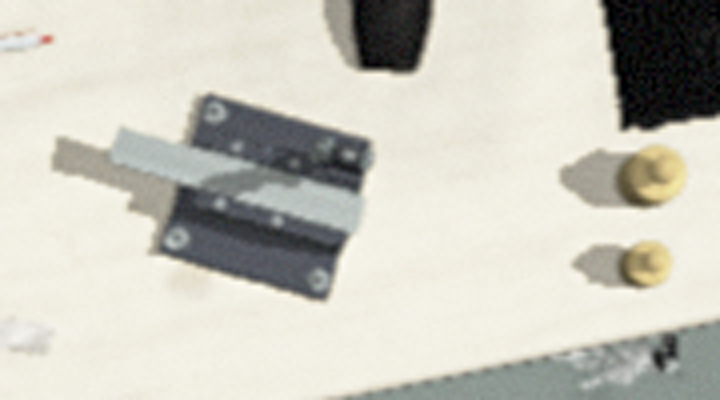

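View pics/scenec.png

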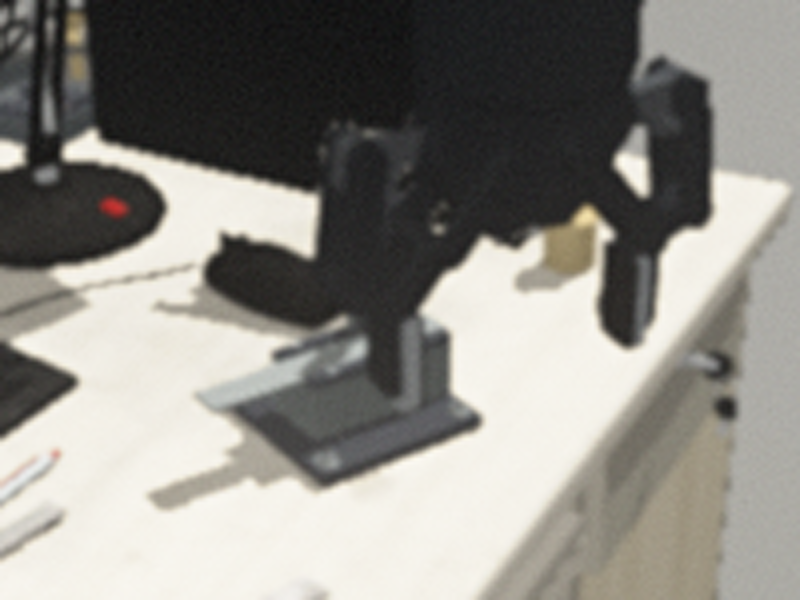

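Run:
```python
from h import *
f=bot.grab_frame("top")
c=lambda a:[[250+(x+.5)/4-.5,140+(y+.5)/4-.5] for x,y in a]
B=ray(f,c([(205,95),(372,141),(328,300),(160,252)]),.010); print(B)
# rear-left(-66,56), front-left(50,56), front-right(50,-56), rear-right
m=np.array([[-66,56],[50,56],[50,-56],[-66,-56]])/1000
A=m-m.mean(0); C=B[:,:2]-B[:,:2].mean(0)
th=np.arctan2((A[:,0]*C[:,1]-A[:,1]*C[:,0]).sum(),(A*C).sum())
R=np.array([[np.cos(th),-np.sin(th)],[np.sin(th),np.cos(th)]])
o=B[:,:2].mean(0)-R@m.mean(0); print(np.degrees(th),o, (B[:,:2]-o)@R)
S=ray(f,c([(120,127),(112,161),(364,200),(356,232)]),.049); print(S,(S[:,:2]-o)@R)
W=ray(f,c([(660,165),(650,255)]),.05);print((W[:,:2]-o)@R)
```

```text
[[0.5505975  0.30027882 0.01      ]
 [0.52335685 0.18873381 0.01      ]
 [0.41693704 0.21544384 0.01      ]
 [0.44509799 0.32628306 0.01      ]]
-103.97928917653188 [0.48206478 0.24992182] [[-0.06542112  0.0543382 ]
 [ 0.04940083  0.05485039]
 [ 0.04918984 -0.05486997]
 [-0.06516955 -0.05431862]]
[[0.52007826 0.35285448 0.049     ]
 [0.49806014 0.35705676 0.049     ]
 [0.47823154 0.19657729 0.049     ]
 [0.45762218 0.20122537 0.049     ]] [[-0.10906708  0.01202208]
 [-0.10782596 -0.01035908]
 [ 0.05269063  0.00916679]
 [ 0.05315884 -0.01195503]]
[[0.2294657  0.0825978 ]
 [0.23720967 0.02462284]]
```

Emit:
send_rows(
  rows=[
    [-331,28,80,1.426,0],
    [-331,28,80,1.426,0],
    [-331,28,80,1.426,0],
    [-331,28,80,1.426,0],
    [-331,28,80,1.426,0],
    [-331,28,80,1.426,0],
    [-331,28,80,1.426,0],
    [-331,28,80,1.426,0],
    [-331,28,80,1.426,0],
    [-331,28,80,1.426,0],
    [-331,28,80,1.426,0],
    [-331,28,80,1.426,0],
    [-331,28,80,1.426,0],
    [-331,28,80,1.426,0],
  ],
  squeeze=40,
)

```text
time: 1.52
eef_pos: [0.5159, 0.3862, 0.1512]
orientation: [[0.24, 0.971, -0.0], [0.971, -0.24, -0.0], [-0.0, -0.0, -1.0]]
ft_force: [-0.4, 0.2, 0.6]
width: 0.0002
```

Run:
```python
from h import *
s=bot.get_state();print(s['time'],s['eef_pos'],s['orientation'].round(3),s['joint_positions'],s['width'],s['ft_force'])
f=bot.grab_frame("wrist"); crop(f,0,0,640,400,1.25,'w1.png')
print(proj(f,[s['eef_pos']]))
f=bot.grab_frame("top"); crop(f,250,140,430,240,4,'t1.png')
f=bot.grab_frame("scene"); crop(f,240,120,440,270,4,'s1.png')
```

```text
1.5167 [0.51592949 0.38620088 0.15116476] [[ 0.24   0.971 -0.   ]
 [ 0.971 -0.24  -0.   ]
 [-0.    -0.    -1.   ]] [ 3.68171364e+01  2.07861587e+01  5.07978799e+00  7.43063388e+01
 -6.84026561e-04  1.40700101e+02] 0.0002377641829528348 [-0.40700771  0.18949675  0.5752363 ]
[[320.89543615 262.38044321]]
```

View pics/w1.png

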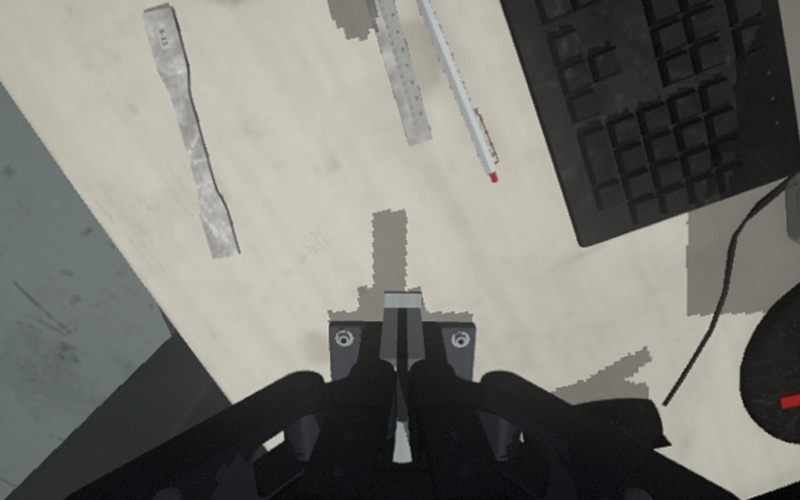

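View pics/t1.png

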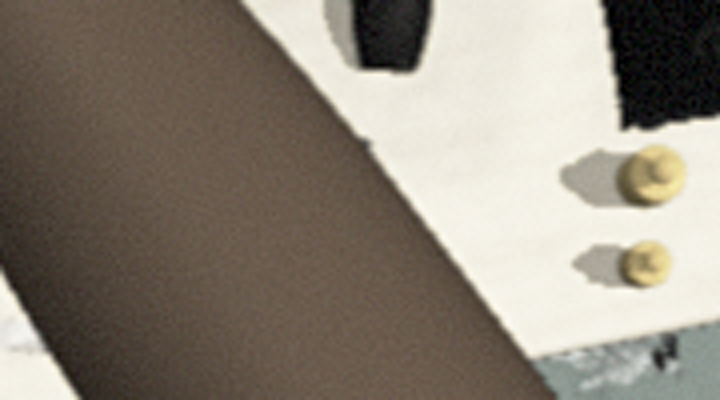

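View pics/s1.png

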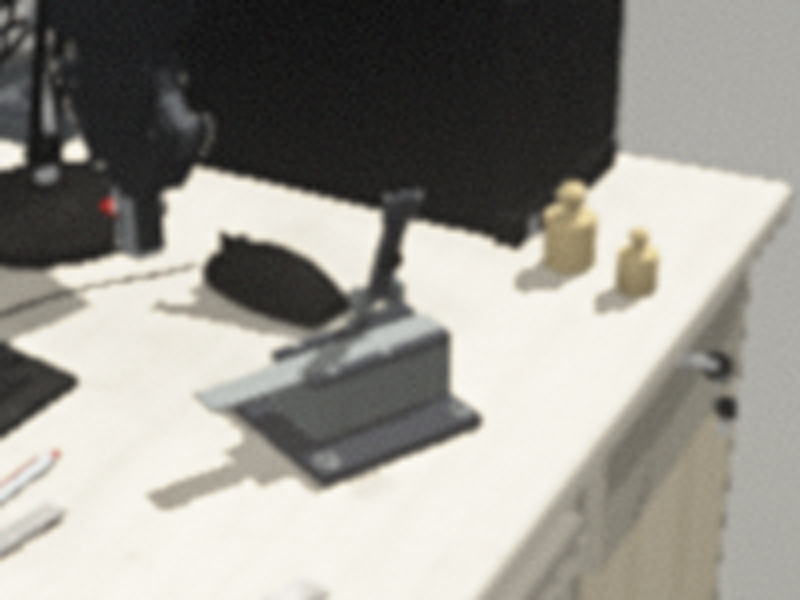

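Run:
```python
from h import *
o=np.array([.48206,.24992]);th=np.radians(-103.98);R=np.array([[np.cos(th),-np.sin(th)],[np.sin(th),np.cos(th)]])
f=bot.grab_frame("wrist"); crop(f,240,200,400,300,5,'w2.png')
a=np.array([[383,292],[421,292],[384,306],[420,306]])/1.25
P=ray(f,a,[.045,.045,.049,.049]);print(P,(P[:,:2]-o)@R)
a=np.array([[329,323],[475,323]])/1.25
P=ray(f,a,.01);print((P[:,:2]-o)@R)
s=bot.grab_frame("scene")
a=[[240+403/4,120+193/4]]
k,d=K(s)
for t in np.arange(.9,1.31,.1):
  L=72;y=34-72*np.cos(t)+3.5*np.sin(t);z=58+72*np.sin(t)+3.5*np.cos(t)
  def w(x,y): return [*(o+R@[x/1e3,y/1e3]),0]
  Q=np.array(w(34,y));Q[2]=z/1e3
  p=proj(s,[Q])[0];print(t,y,z,(p-[240,120])*4)
```

```text
[[0.49675979 0.3585256  0.045     ]
 [0.52040112 0.35266468 0.045     ]
 [0.49552204 0.35063712 0.049     ]
 [0.51780926 0.34511202 0.049     ]] [[-0.10893993 -0.01197291]
 [-0.10896397  0.01238408]
 [-0.10098609 -0.01126826]
 [-0.10100886  0.01169358]]
[[-0.06832572 -0.05453635]
 [-0.06843506  0.05507185]]
0.9 -8.014273531791648 116.57517238212613 [414.76377841 229.06545106]
1.0 -1.956617575678429 120.47696897670704 [408.65514293 219.44078621]
1.1 4.460305017573454 123.75451634941288 [402.21935317 210.61386531]
1.2 11.172378478564793 126.37506633030864 [395.53353458 202.67969072]
1.2999999999999998 18.11253798798987 128.31243525022396 [388.67669058 195.71993674]
```

View pics/w2.png

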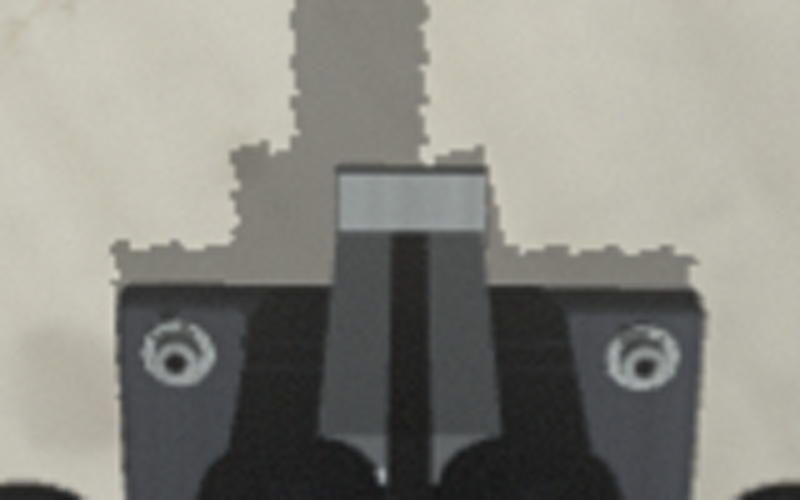

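Emit:
send_rows(
  rows=[
    [0,0,40,0,0],
    [0,0,80,0,0],
    [0,0,105,0,0],
    [0,0,115,0,0],
    [0,0,115,0,0],
    [-8,0,115,0,0],
    [-16,0,115,0,0],
    [-20,0,115,0,0],
    [-24,0,115,0,0],
    [-28,0,115,0,0],
    [-32,0,115,0,0],
    [-36,0,115,0,0],
    [-40,0,115,0,0],
    [-44,0,115,0,0],
    [-47,0,115,0,0],
    [-49,0,115,0,0],
    [-50,0,115,0,0],
    [-50,0,115,0,0],
  ],
)

```text
time: 3.27
eef_pos: [0.5037, 0.3373, 0.0361]
orientation: [[0.242, 0.97, -0.0], [0.97, -0.242, -0.001], [-0.001, -0.0, -1.0]]
ft_force: [1.2, -0.2, -0.2]
width: 0.0001
```

Run:
```python
from h import *
o=np.array([.48206,.24992]);th=np.radians(-103.98);R=np.array([[np.cos(th),-np.sin(th)],[np.sin(th),np.cos(th)]])
s=bot.get_state();print(s['time'],s['eef_pos'],(s['eef_pos'][:2]-o)@R,s['ft_force'])
f=bot.grab_frame("wrist"); crop(f,240,150,400,270,5,'w3.png')
f=bot.grab_frame("scene"); crop(f,260,140,420,260,5,'s3.png')
```

```text
3.2667 [0.50367488 0.33730376 0.0361053 ] [-0.09001725 -0.00013579] [ 1.19502457 -0.17907529 -0.17096455]
```

View pics/w3.png

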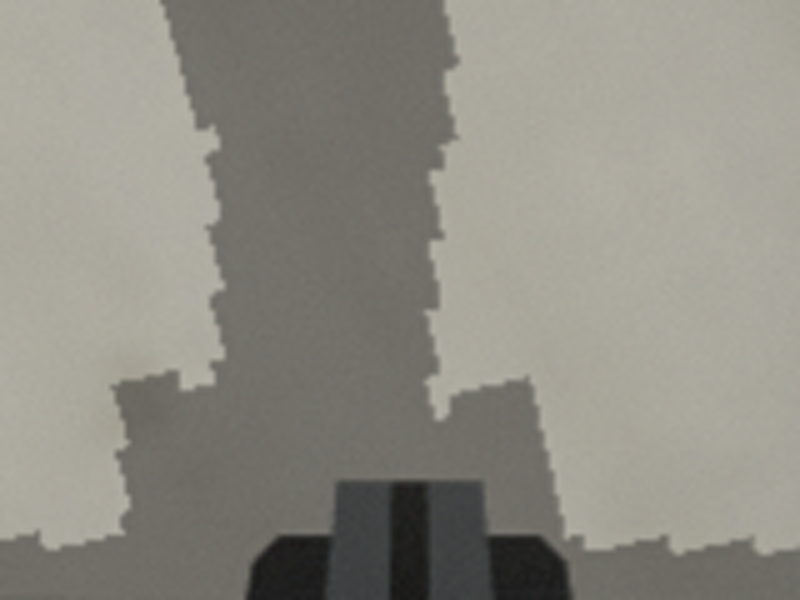

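View pics/s3.png

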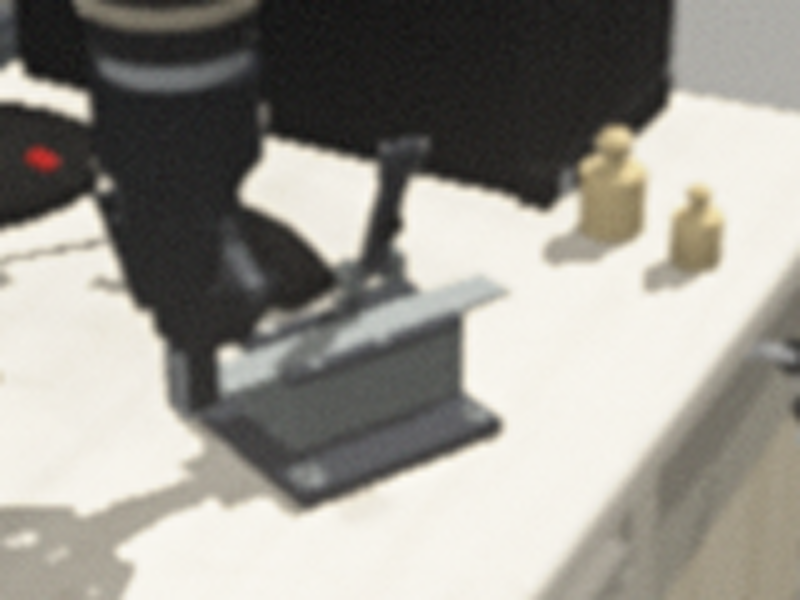

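Run:
```python
from h import *
o=np.array([.48206,.24992]);th=np.radians(-103.98);R=np.array([[np.cos(th),-np.sin(th)],[np.sin(th),np.cos(th)]])
f=bot.grab_frame("scene")
c=lambda a:[[260+(x+.5)/5-.5,140+(y+.5)/5-.5] for x,y in a]
P=ray(f,c([(485,274),(510,290),(462,313),(503,425),(303,506)]),[.049,.049,.051,.01,.01]);print((P[:,:2]-o)@R)
for q in ([.05,-.024,.051],[.05,-.056,.01],[.075,-.012,.049],[-.066,-.056,.01]):
  w=[*(o+R@q[:2]),q[2]]; p=proj(f,[w])[0]; print(q,(p-[260,140])*5)
```

```text
[[ 0.08447461  0.0061749 ]
 [ 0.08412971 -0.01431198]
 [ 0.04883841 -0.02172767]
 [ 0.04309571 -0.0621729 ]
 [-0.07215714 -0.06336233]]
[0.05, -0.024, 0.051] [464.78861542 312.15980953]
[0.05, -0.056, 0.01] [504.3688936 412.975321 ]
[0.075, -0.012, 0.049] [490.43417583 291.44495968]
[-0.066, -0.056, 0.01] [303.30574291 492.12391926]
```

Emit:
send_rows(
  rows=[
    [-4,0,0,0,0],
    [-8,0,0,0,0],
    [-11,0,0,0,0],
    [-13,0,0,0,0],
    [-14,0,0,0,0],
    [-15,0,0,0,0],
    [-15,0,0,0,0],
    [-15,0,0,0,0],
  ],
)

```text
time: 4.08
eef_pos: [0.5002, 0.3231, 0.0363]
orientation: [[0.242, 0.97, 0.0], [0.97, -0.242, -0.0], [-0.0, 0.0, -1.0]]
ft_force: [-0.4, -0.6, -1.3]
width: -0.0
```

Run:
```python
from h import *
o=np.array([.48206,.24992]);th=np.radians(-103.98);R=np.array([[np.cos(th),-np.sin(th)],[np.sin(th),np.cos(th)]])
s=bot.get_state();print(s['time'],s['eef_pos'],(s['eef_pos'][:2]-o)@R,s['ft_force'])
f=bot.grab_frame("scene"); crop(f,300,150,400,225,8,'s4.png')
```

```text
4.0833 [0.50023985 0.32305182 0.0363466 ] [-7.53576065e-02 -2.60472227e-05] [-0.43561156 -0.56772875 -1.27936848]
```

View pics/s4.png

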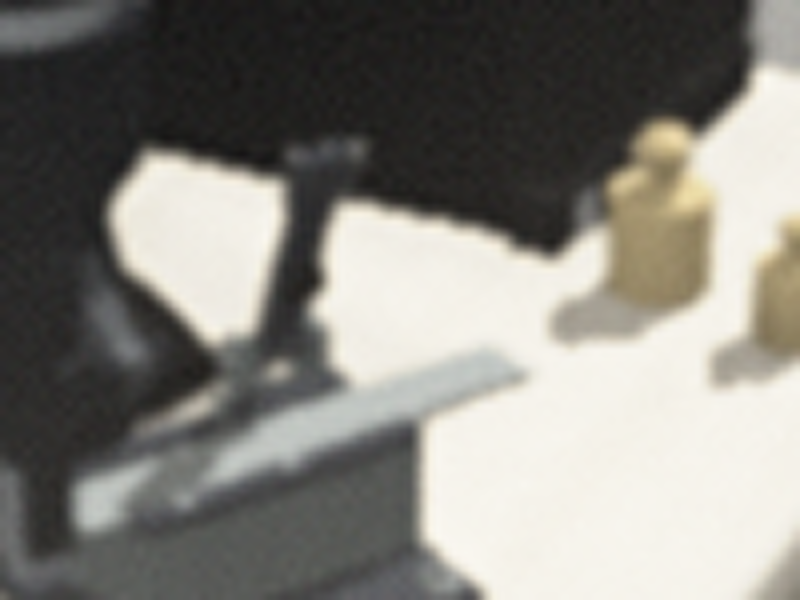

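Run:
```python
from h import *
o=np.array([.48206,.24992]);th=np.radians(-103.98);R=np.array([[np.cos(th),-np.sin(th)],[np.sin(th),np.cos(th)]])
f=bot.grab_frame("scene")
c=lambda a:[[300+(x+.5)/8-.5,150+(y+.5)/8-.5] for x,y in a]
P=ray(f,c([(490,345),(528,372),(418,422)]),[.049,.049,.051]);print((P[:,:2]-o)@R)
def pr(q):
  w=[*(o+R@(np.array(q[:2])/1e3)),q[2]/1e3]; return ((proj(f,[w])[0]-[300,150])*8).round()
print('pin',pr([26,34,58]),pr([42,34,58]))
for t in (1,1.1,1.2,1.25):
  for s in (3.5,-3.5):
    e=lambda x,L:[x,34-L*np.cos(t)+s*np.sin(t),58+L*np.sin(t)+s*np.cos(t)]
    print(t,s,pr(e(22,83)),pr(e(46,83)),pr(e(22,61)),pr(e(46,61)))
```

```text
[[ 0.09857224  0.00713527]
 [ 0.09695863 -0.01384829]
 [ 0.04813816 -0.0219042 ]]
pin [248. 348.] [290. 334.]
1 3.5 [316. 188.] [382. 167.] [292. 231.] [358. 210.]
1 -3.5 [328. 207.] [394. 185.] [304. 250.] [370. 228.]
1.1 3.5 [301. 167.] [367. 146.] [282. 216.] [347. 195.]
1.1 -3.5 [314. 184.] [380. 163.] [294. 233.] [360. 212.]
1.2 3.5 [285. 148.] [352. 128.] [270. 203.] [336. 182.]
1.2 -3.5 [299. 164.] [365. 143.] [283. 218.] [349. 197.]
1.25 3.5 [278. 140.] [344. 120.] [265. 196.] [330. 176.]
1.25 -3.5 [291. 155.] [357. 134.] [278. 211.] [343. 190.]
```

Emit:
send_rows(
  rows=[
    [10,0,0,0,0],
    [25,0,0,0,0],
    [25,0,-40,0,0],
    [25,0,-80,0,0],
    [25,0,-120,0,0],
    [25,0,-155,0,0],
    [25,0,-164,0,0],
    [0,20,-164,0,0],
    [-35,35,-164,0,0],
    [-70,50,-164,0,0],
    [-100,60,-164,0,0],
    [-109,60,-164,0,0],
    [-109,60,-164,0,0],
    [-109,60,-125,0,0],
    [-109,60,-100,0,0],
    [-109,60,-93,0,0],
    [-109,60,-93,0,0],
  ],
)

```text
time: 5.6
eef_pos: [0.5306, 0.2037, 0.127]
orientation: [[0.24, 0.971, -0.004], [0.971, -0.24, -0.001], [-0.002, -0.004, -1.0]]
ft_force: [-0.2, -0.1, -0.1]
width: -0.0001
```

Run:
```python
from h import *
o=np.array([.48206,.24992]);th=np.radians(-103.98);R=np.array([[np.cos(th),-np.sin(th)],[np.sin(th),np.cos(th)]])
s=bot.get_state();print(s['time'],s['eef_pos'],(s['eef_pos'][:2]-o)@R,s['ft_force'])
f=bot.grab_frame("scene"); crop(f,300,130,420,220,6.5,'s5.png')
f=bot.grab_frame("wrist"); crop(f,0,0,640,400,1.25,'w5.png')
f=bot.grab_frame("top"); crop(f,250,140,430,240,4,'t5.png')
```

```text
5.6 [0.53060757 0.20371748 0.12695142] [0.03310573 0.05827135] [-0.20374052 -0.1407914  -0.09069476]
```

View pics/s5.png

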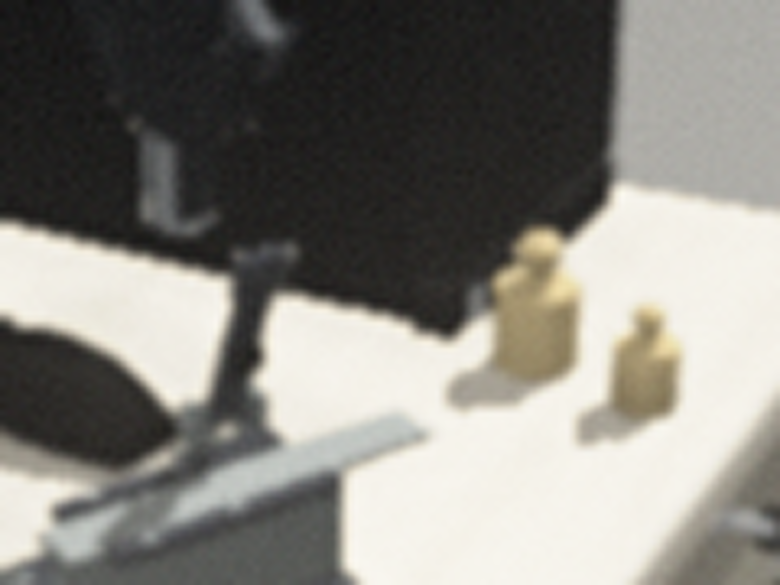

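View pics/w5.png

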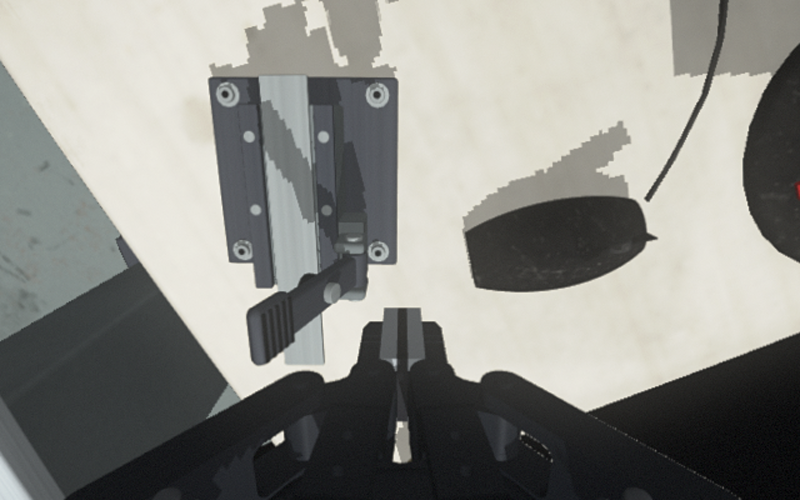

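View pics/t5.png

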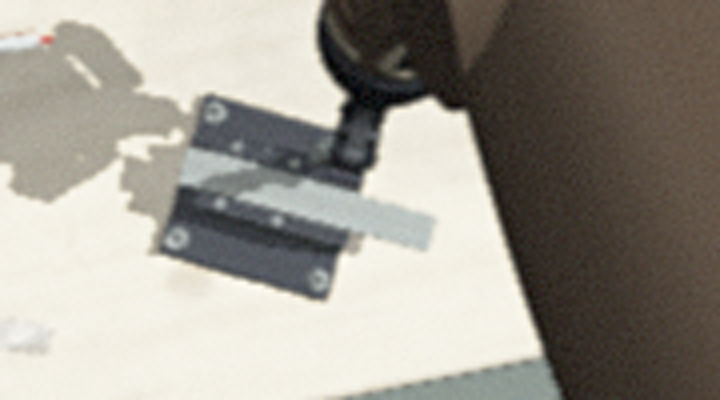

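Run:
```python
from h import *
o=np.array([.48206,.24992]);th=np.radians(-103.98);R=np.array([[np.cos(th),-np.sin(th)],[np.sin(th),np.cos(th)]])
f=bot.grab_frame("wrist"); crop(f,180,160,340,310,5,'w6.png')
def pr(q):
  w=[*(o+R@(np.array(q[:2])/1e3)),q[2]/1e3]; return (proj(f,[w])[0]*1.25).round()
print('base',pr([-66,-56,10]),pr([-66,56,10]),pr([50,-56,10]),'pin',pr([26,34,58]),pr([42,34,58]))
for t in (1,1.1,1.2,1.25):
  for s in (3.5,):
    e=lambda x,L:[x,34-L*np.cos(t)+s*np.sin(t),58+L*np.sin(t)+s*np.cos(t)]
    print(t,s,pr(e(22,83)),pr(e(46,83)),pr(e(22,61)),pr(e(46,61)))
a=np.array([[286,363],[324,363]])/1.25
P=ray(f,a,.049);print((P[:,:2]-o)@R)
a=np.array([[260,75],[308,75]])/1.25
P=ray(f,a,.049);print((P[:,:2]-o)@R)
t=bot.grab_frame("top")
P=ray(t,[[250+436.5/4-.5,140+213.5/4-.5],[250+427/4-.5,140+250/4-.5]],.049);print((P[:,:2]-o)@R)
```

```text
base [204.  79.] [394.  77.] [227. 264.] pin [352. 252.] [353. 280.]
1 3.5 [219. 302.] [227. 357.] [266. 283.] [271. 334.]
1.1 3.5 [235. 306.] [243. 363.] [277. 286.] [282. 337.]
1.2 3.5 [253. 310.] [260. 368.] [289. 288.] [294. 340.]
1.25 3.5 [263. 311.] [269. 370.] [296. 288.] [300. 341.]
[[ 0.10052851 -0.01037456]
 [ 0.10040418  0.01306898]]
[[-0.06414721 -0.01004179]
 [-0.06395883  0.01401085]]
[[ 0.09897345  0.01362011]
 [ 0.0991437  -0.01055339]]
```

View pics/w6.png

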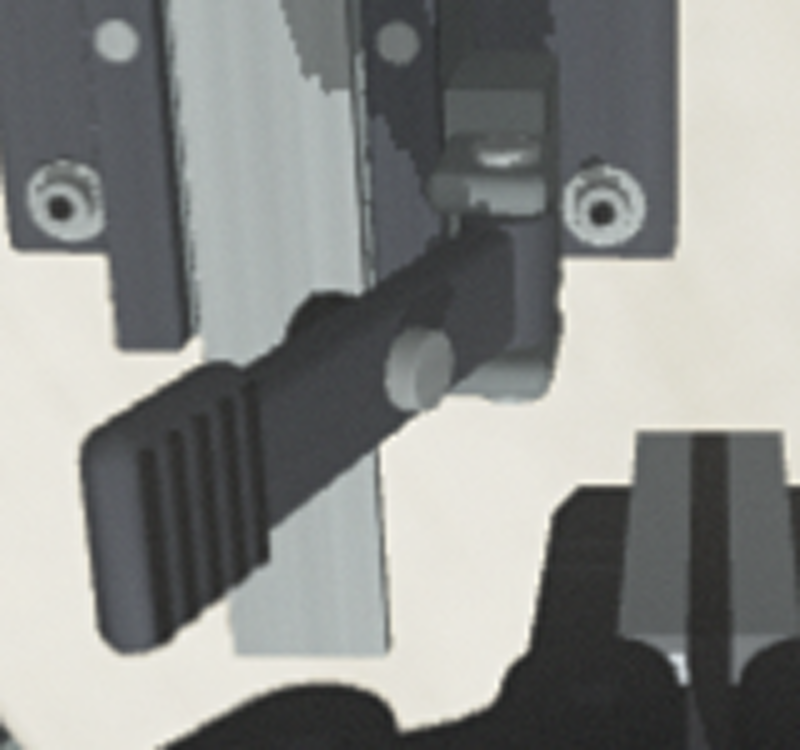

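Emit:
send_rows(
  rows=[
    [0,-18,0,0,0],
    [0,-34,0,0,0],
    [0,-43,2,0,0],
    [0,-48,5,0,0],
    [0,-53,7,0,0],
    [0,-58,10,0,0],
    [0,-62,13,0,0],
    [0,-66,17,0,0],
    [0,-70,21,0,0],
    [0,-74,25,0,0],
    [0,-77,29,0,0],
    [0,-80,34,0,0],
    [0,-83,39,0,0],
    [0,-86,46,0,0],
    [0,-88,53,0,0],
    [0,-88,53,0,0],
  ],
)

```text
time: 7.18
eef_pos: [0.4454, 0.2237, 0.0745]
orientation: [[0.241, 0.97, -0.002], [0.97, -0.241, -0.001], [-0.002, -0.002, -1.0]]
ft_force: [-0.0, -0.6, 0.5]
width: -0.0001
```

Run:
```python
from h import *
o=np.array([.48206,.24992]);th=np.radians(-103.98);R=np.array([[np.cos(th),-np.sin(th)],[np.sin(th),np.cos(th)]])
s=bot.get_state();print(s['time'],s['eef_pos'],(s['eef_pos'][:2]-o)@R,s['ft_force'])
f=bot.grab_frame("scene"); crop(f,300,130,420,220,6.5,'s7.png')
f=bot.grab_frame("wrist"); crop(f,160,160,480,400,2.5,'w7.png')
```

```text
7.1833 [0.44537956 0.22373119 0.07445205] [ 0.03427448 -0.0292672 ] [-0.00926193 -0.57617745  0.54224502]
```

View pics/s7.png

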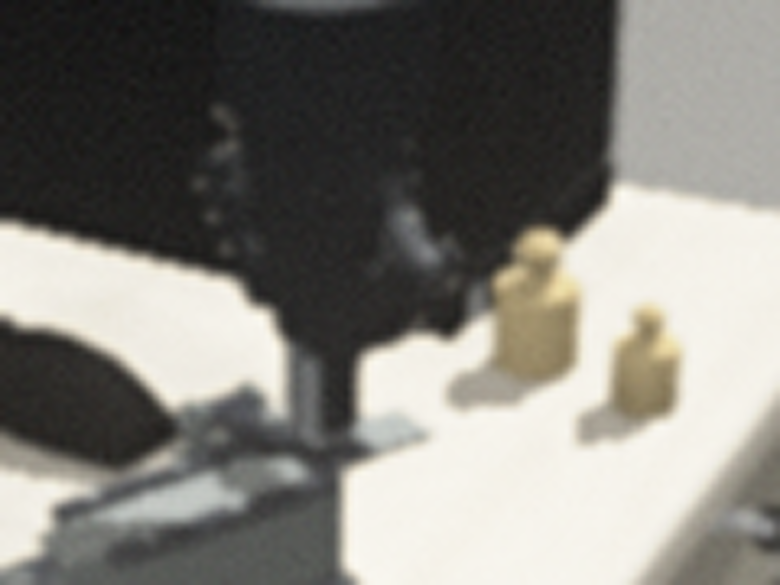

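View pics/w7.png

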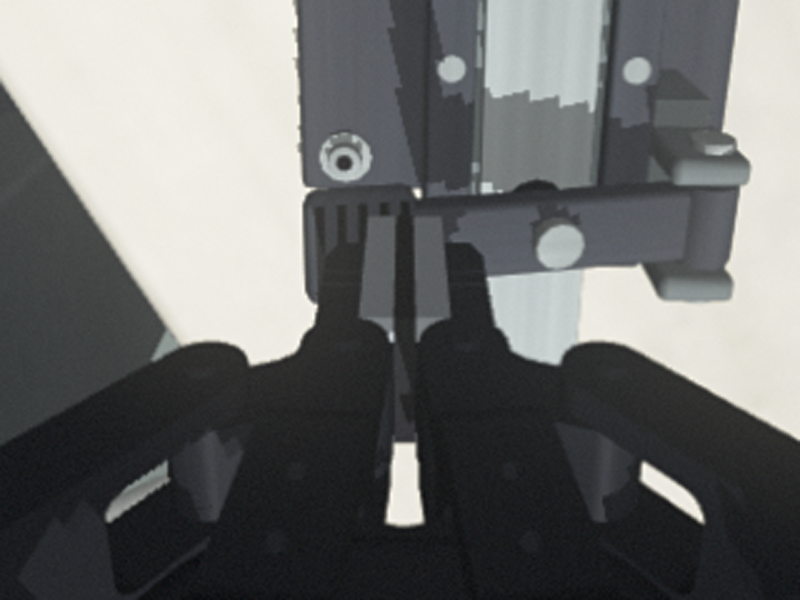

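Emit:
send_rows(
  rows=[
    [0,-1,3,0,0],
    [0,-2,6,0,0],
    [0,-3,9,0,0],
    [0,-4,11,0,0],
    [0,-4,12,0,0],
    [0,-4,13,0,0],
    [0,-4,13,0,0],
  ],
)

```text
time: 7.87
eef_pos: [0.4426, 0.2251, 0.0631]
orientation: [[0.242, 0.97, -0.0], [0.97, -0.242, 0.0], [-0.0, -0.0, -1.0]]
ft_force: [-0.5, 0.2, 0.4]
width: 0.0
```

Emit:
send_rows(
  rows=[
    [0,0,1,0,0],
    [0,0,1.5,0,0],
    [0,0,2,0,0],
    [0,0,2,0,0],
    [0,0,2,0,0],
  ],
)

```text
time: 8.28
eef_pos: [0.4426, 0.2251, 0.0615]
orientation: [[0.242, 0.97, -0.0], [0.97, -0.242, 0.0], [0.0, -0.0, -1.0]]
ft_force: [-2.5, -0.6, 3.9]
width: 0.0001
```

Run:
```python
from h import *
s=bot.get_state();print(s['time'],s['eef_pos'],s['ft_force'])
f=bot.grab_frame("scene"); crop(f,300,130,420,220,6.5,'s8.png')
```

```text
8.2833 [0.44261873 0.22514516 0.0614761 ] [-2.47464424 -0.64298177  3.91022689]
```

View pics/s8.png

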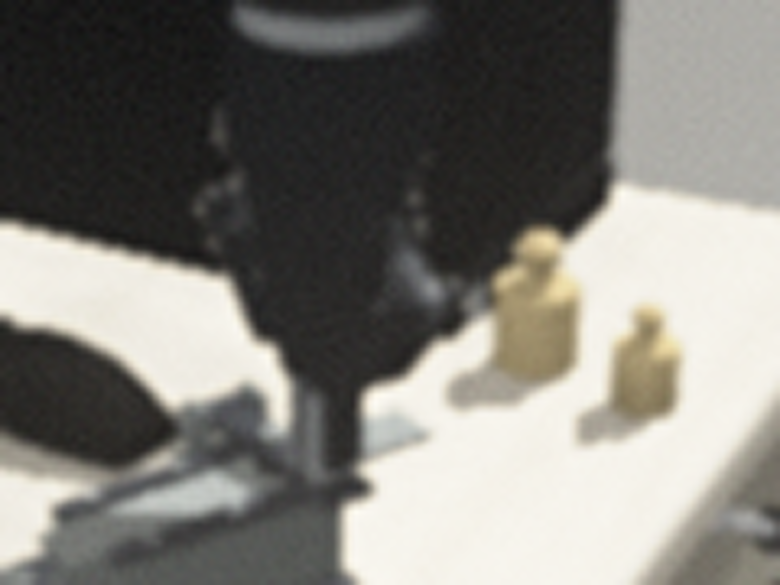

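Emit:
send_rows(
  rows=[
    [0,0,0.5,0,0],
    [0,0,1,0,0],
    [0,0,1,0,0],
    [0,0,1,0,0],
  ],
)

```text
time: 8.67
eef_pos: [0.4426, 0.2252, 0.0613]
orientation: [[0.242, 0.97, 0.0], [0.97, -0.242, 0.0], [0.0, 0.0, -1.0]]
ft_force: [-5.0, -2.1, 10.7]
width: -0.0003
```

Force rose to 11 N with almost no further travel, so the strap is on its stop. Next I retract and check.

Emit:
send_rows(
  rows=[
    [0,0,-10,0,0],
    [0,0,-40,0,0],
    [0,0,-80,0,0],
    [20,0,-120,0,0],
    [50,0,-140,0,0],
    [80,0,-140,0,0],
    [110,0,-140,0,0],
    [140,0,-140,0,0],
    [140,0,-140,0,0],
    [140,0,-140,0,0],
  ],
)

```text
time: 9.5
eef_pos: [0.4768, 0.362, 0.1995]
orientation: [[0.24, 0.971, -0.001], [0.971, -0.24, -0.001], [-0.001, -0.0, -1.0]]
ft_force: [-0.0, -0.9, -0.3]
width: -0.0002
```

Run:
```python
from h import *
o=np.array([.48206,.24992]);th=np.radians(-103.98);R=np.array([[np.cos(th),-np.sin(th)],[np.sin(th),np.cos(th)]])
s=bot.get_state();print(s['time'],s['eef_pos'],s['ft_force'],s['qvel'].max())
f=bot.grab_frame("scene"); crop(f,300,150,400,225,8,'s9.png')
def pr(q):
  w=[*(o+R@(np.array(q[:2])/1e3)),q[2]/1e3]; return ((proj(f,[w])[0]-[300,150])*8).round()
for t in (0,.1,.2):
    e=lambda x,L:[x,34-L*np.cos(t)+3.5*np.sin(t),58+L*np.sin(t)+3.5*np.cos(t)]
    print(t,pr(e(22,83)),pr(e(46,83)),pr(e(46,61)))
f=bot.grab_frame("top"); crop(f,250,140,430,240,4,'t9.png')
```

```text
9.5 [0.4767555  0.3620317  0.19949119] [-0.01034967 -0.89167186 -0.34296556] 0.5427601086758221
0 [400. 450.] [465. 426.] [420. 397.]
0.1 [398. 424.] [464. 400.] [418. 378.]
0.2 [395. 397.] [461. 373.] [416. 358.]
```

View pics/s9.png

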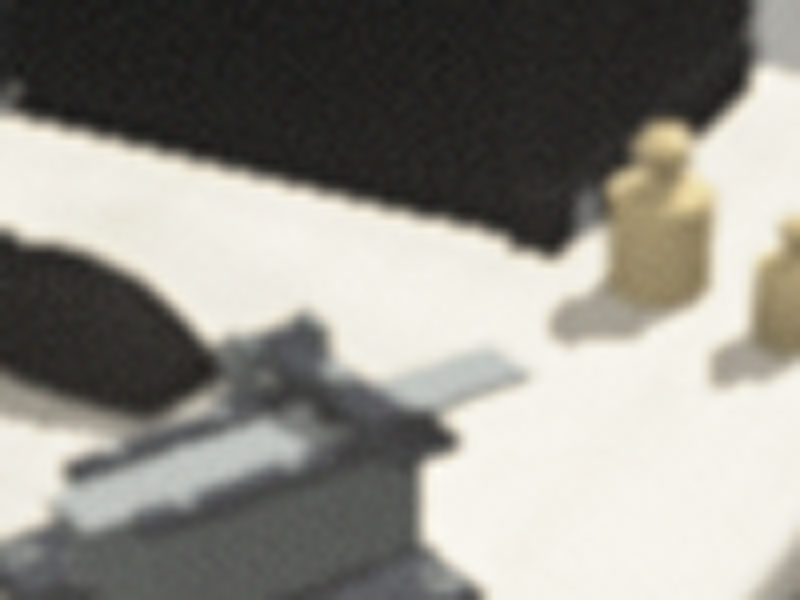

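View pics/t9.png

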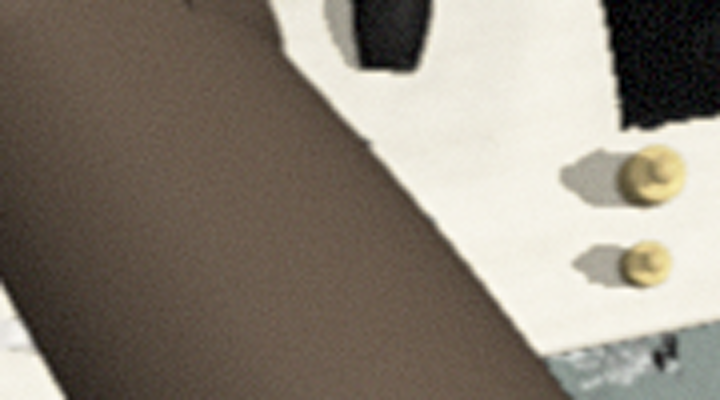

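The scene picture shows the strap flat across the strip, with its tab corner near crop (458,438); the model for angle 0 predicts about (465,426). The strip's front corners are unchanged at (490,345) and (528,372), which puts the overhang at about 49 mm. The weights haven't moved and the robot is clear.

```bash
python3 -c "
from workcell import bot
print(bot.job_done())"
```

```text
the job is handed in; nothing more can be done
None
```

The bending rig is set up and the job is handed in; it reports no verdict. I pushed the strip's tail with the closed fingertips, in two pushes, then swung the clamp strap down and pressed it flat.

- **Overhang:** the scene, top and wrist views put it at about 47–50 mm, inside the 40–60 mm range. I measured it before pressing the clamp. In the last scene picture the strip's front corners were at the same pixels, so it did not slip.
- **Clamp:** the fingertips stopped at 61.3 mm above the desk, against 61.5 mm for a flat strap. Force rose from 4 to 11 N with almost no further travel. In the last picture the tab fits an angle of about 0, within the 2–3 mm accuracy of the views.
- **Left alone:** both weights are where they started. The caliper and the tensile coupon were not in the final pictures, but the arm never worked near them.
- **Final state:** the robot was clear of everything at about 10 s. The arm hid the rig from the top camera at the end, so the final check rests on the scene view alone.

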